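# Stand up the long T-bolt and slide it into the fixture's slot

## Task

First move the wooden block away from the mouth of the fixture plate's T-slot and set it down on the bench, well clear of the way in. Then tip the longer of the two lying T-bolts up on its square head, lifting its threaded end while the head stays on the bench, and let it stand there upright before you carry it off. Turn it so that the head's sides match the slot, slide it upright into the slot's open end until it is fully home against the stop, let go, and leave everything else where it lies.

Things in the scene. Friction and masses are not known exactly. Their poses are not given: they have to be found in the camera images.
- long_bolt_center (a point): Longer T-bolt, steel, loose, about 0.6 kg: square head 40 x 40 x 14 mm, round threaded shank 24 mm in diameter, 160 mm long over all. Point on the axis half-way along (80 mm from either end). z runs from head to threaded end; x, y are square to the head's sides (a quarter turn looks the same). Lies at first on a side of its head and its tip, 3 degrees from level. Stands by itself on its head.
- long_bolt_foot (a point): Centre of the under face of the long bolt's head (the end on which it stands), 80 mm from its centre. Axes as above.
- short_bolt_center (a point): The shorter T-bolt (not wanted, leave it): head 32 x 32 x 12 mm, shank 20 mm in diameter, 105 mm long, lying about 84 mm from the long one, roughly parallel to it, the same way round. Point half-way along its axis; z runs from head to threaded end.
- plate: Steel fixture plate, fixed, x -80 to 80, y -45 to 125 mm, 36 mm high; origin on the bench. T-slot along x at y = 0: open at x = -80, stop at x = -5. Undercut 49 mm wide, 19 mm high (its floor is the bench); neck above 33 mm wide. On it an aluminium workpiece (x 25 to 75, top at 66 mm), held by a strap clamp at y = 75 whose stud (x = -20) is 140 mm high, its nut 36 mm wide.
- slot_mouth (a point): Middle of the slot's open end, at bench level (plate x = -80 mm, y = 0). The way in is along the plate's +x axis.
- slot_home (a point): Where the centre of the long bolt's under face is when the head touches the stop: plate x = -25 mm, y = 0, bench level.
- block_center (a point): Loose block of pale wood, 90 mm (its x) x 38 mm (its y) x 55 mm high, about 0.09 kg, standing 55 to 75 mm in front of the slot's mouth (centre to mouth). Point at its centre.
- nut_center (a point): Loose round nut lying between the two bolts, 28 mm across, 16 mm high; point at its centre. Leave it.
- file_center (a point): Short file with a wooden handle, lying along its x, 155 mm long, 22 mm wide, 16 mm high; point near its middle. Leave it.
- bin_center (a point): Grey open parts bin, 80 (x) x 100 (y) x 55 mm high, heavy; point at its centre. Leave it.
- bottle_center (a point): White plastic bottle, standing, 68 mm in diameter and 200 mm high; point at its centre. Leave it.
- grinder_center (a point): Straight air grinder lying along its x (190 mm long, 38 mm thick, 46 mm high); point near its middle, 27 mm above the bench. Leave it.
- disc: Abrasive disc lying flat, 64 mm in diameter, 12 mm high; origin at the centre of its under face. Leave it.
Not all that is in view belongs to the job. Several things have the shape of the plate; the one meant has the colours described above.

How it is judged:
By the outcome, as a careful person would: the job done as asked, in the order asked, and still so for the second after the job is handed in, with the robot touching nothing.
It also fails if it takes over 72 s, if anything falls off the work surface, if the arm or the gripper's body presses on something with over 40 N, if the wrist force passes 120 N, or if a joint passes its speed limit or range.

## Robot

A 6-joint arm with a two-finger parallel gripper is mounted at the origin on the work surface. World frame = base frame: x ahead of the robot, y to its left, z up, the work surface at z = 0. Lengths are in m, angles in degrees, forces in N, time in s.
With the tool pointing down it reaches from about 0.35 to 0.875 m from the base axis. Payload 4.2 kg.
Tool frame: the origin (TCP) lies midway between the tips of the shut fingers; the grasp point (between the pads) lies 19 mm behind it; y points along the fingers, z is the direction in which the jaws open and shut, and the axes are right-handed (so a half turn about y gives the same grasp; the last joint's range is limited). The gripper opens to 87 mm and grips with 3 to 60 N. Pads are 19 mm wide; open, the fingers measure 117 mm over their backs; the gripper's body (75 mm by 190 mm) begins 51 mm behind the grasp point.
Start: joints at [89.187, 22.042, 0.453, 0, -68.411, -14.817], TCP at [0.168, 0.602, 0.223] pointing down, gripper open.
Joint ranges: [-179.83, 179.83], [-69.29, 118.12], [-61.27, 80.66], [-181.25, 117.63], [-171.15, -9.14], [-177.46, 177.46]. Speed limits (degrees/s): [159.86, 159.86, 180, 180, 180, 180].

## Interface

Orientations are given as [roll, pitch, yaw] about the fixed x, y, z axes, in that order (R = Rz(yaw) Ry(pitch) Rx(roll)).
In Python, from workcell import env gives the robot as it stands. The module is installed in compiled form; this text tells all that it offers. Calls block until the motion is done:
- env.goto(position, orientation): joint-space move of the TCP to a pose.
- env.move_straight(position, rotation=None, rate=0.15, force_limit=None): straight line of the TCP; rotation=None keeps the orientation; rate is the mean speed in m/s. With force_limit (N) it stops when the force on the tool has changed by that much, and returns True; else False.
- env.set_joints(angles): joint-space move.
- env.gripper_to(opening, grasp_force=None): opening from 0.0 (shut) to 1.0 (fully open); grasp_force is the grip in N (None keeps the last); returns when the fingers have stopped.
- env.dwell(seconds).
- env.inverse_kinematics(position, orientation): joint angles nearest the present ones, or None.
- env.read_state(): the state.
- env.grab_frame(name): name is "scene" or "top" or "wrist"; returns a dict with "image" (480x640x3 uint8, blue, green, red), "fx", "fy", "cx", "cy" (pixels), "D" ([k1, k2, p1, p2, k3] as OpenCV has them; the pictures are not rectified), "position" and "orientation" of the camera in the world. Camera axes: x right, y up, looking along -z (the intrinsics and any distortion apply to the point x, -y, -z); pixel columns grow to the right and rows downward; lengths in m; the calibration is good to about 2 mm. A picture is of the moment at which its call begins. There is no depth.
A pose or a line that the arm cannot do raises env.Unreachable and nothing moves.
- env.close_job(): hands the job in, once; it reports no verdict.
Trained networks look in a picture, given as the dict that the camera call returned (one of the last four; its "shot" number tells which), for a name from the list of things; names that differ only in an ending like _2 or _b are one class to them, and where a whole thing is asked for, a point or a joint stands for the part that bears it (a point fixed in the world has none). Each returns a list of dicts, best first, with "score" (0 to 1); they miss things now and then, are a little off and sometimes report something else, mostly with a low value. They report only what shows in the picture. A call takes as long as a camera call. They do not tell look-alikes from the thing itself.
- env.search_frame(picture, thing): "xyz" ([x, y, z] in m, in world coordinates, good to about 4 mm: the middle of the surface that is visible of it).
- env.trace(picture, thing): "mask" (480x640 bool, what is visible of it).
The state is a dict: "clock": time; "joint_positions": joint angles; "qvel": joint speeds; "joint_torque": joint torques, N m; "position": TCP position; "tool_rot": TCP orientation; "force": force on the tool from outside, world axes, zero at the start; "wrist_torque": the same for the moment, N m; "opening": opening from 0.0 (shut) to 1.0 (fully open).
Only numpy, scipy, OpenCV 4.12 (cv2) and the standard library are available. Lean on these libraries where they do the work, as an engineer would, in place of code of your own. Each camera call takes 0.05 s, during which the arm holds its last target.

## Working session

There is one attempt and no reset: what is moved stays moved. The work goes in short steps, each a Python script; the robot and the scene stay as the last script left them, time stands still between calls to the robot, and variables do not carry over. Pictures are saved under pics/ and viewed, and the job is handed in when it is done.

```bash
mkdir -p pics; ls; python3 - <<'E'
from workcell import env
import cv2
for n in ("scene","top","wrist"):
    f=env.grab_frame(n); cv2.imwrite(f"pics/a_{n}.png",f["image"]); print(n,{k:v for k,v in f.items() if k!="image"})
print(env.read_state())
E
```

```text
pics
scene {'fx': 572.2281612428436, 'fy': 572.2281612428436, 'cx': 316.38161873303426, 'cy': 237.42635481978425, 'D': array([-0.06446113,  0.        ,  0.        ,  0.        ,  0.        ]), 'position': array([ 1.39379618, -0.00854881,  0.90156143]), 'orientation': array([47.80300613,  0.78091219, 89.60416955]), 'shot': 1}
top {'fx': 582.9072865159228, 'fy': 582.9072865159228, 'cx': 326.8216914494933, 'cy': 232.36008314413448, 'D': array([0.0144037, 0.       , 0.       , 0.       , 0.       ]), 'position': array([ 0.29195558, -0.03575302,  1.31791936]), 'orientation': array([ 10.42183434,   0.94811457, -90.74659366]), 'shot': 2}
wrist {'fx': 342.6804425246691, 'fy': 342.6804425246691, 'cx': 325.4566876652853, 'cy': 240.8331326948688, 'D': array([-0.0539509,  0.       ,  0.       ,  0.       ,  0.       ]), 'position': array([0.24463162, 0.58010326, 0.38486282]), 'orientation': array([ -16.57529265,   -0.13948872, -105.62859326]), 'shot': 3}
{'clock': 0.15, 'joint_positions': array([ 8.91848222e+01,  2.20802951e+01,  3.95996827e-01, -1.85646436e-02,
       -6.84110503e+01, -1.48161889e+01]), 'qvel': array([ 0.11660929, -0.11842228,  0.17126749,  0.11777583, -0.00315036,
       -0.00502734]), 'joint_torque': array([-2.23267489e-04, -3.91053843e+01,  1.87587780e+01,  4.22233611e+00,
        1.23625484e-02, -1.39548933e-04]), 'position': array([0.16828138, 0.60143751, 0.22170763]), 'tool_rot': array([-8.99034093e+01,  7.70535991e-03,  1.64361795e+02]), 'force': array([0.11838888, 0.45405711, 0.06959256]), 'wrist_torque': array([ 0.01322356,  0.01543325, -0.02707876]), 'opening': 1.0028405701470078}
```

View pics/a_scene.png

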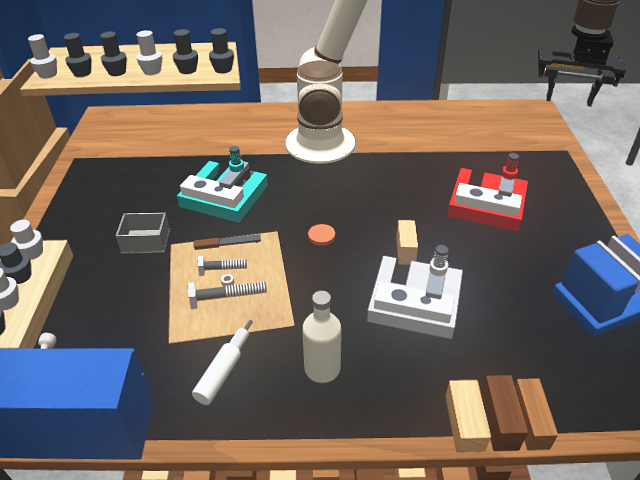

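View pics/a_top.png

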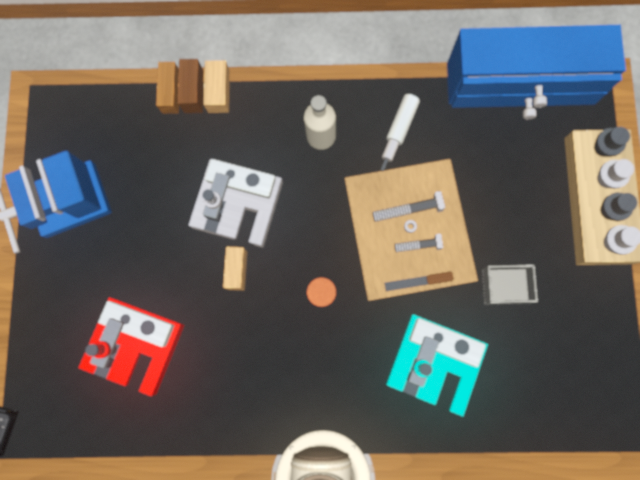

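View pics/a_wrist.png

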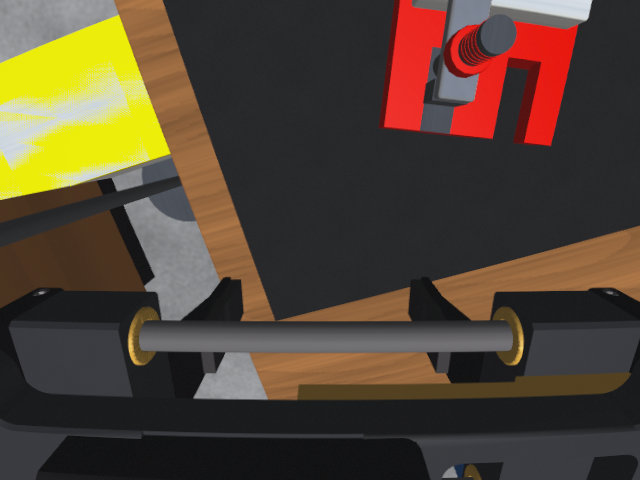

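The scene view shows the steel plate at (415,295) with red and teal look-alikes at (488,195) and (222,190). The pale block is at (407,241), in front of the steel plate's mouth. Both bolts lie on a tan board, the long one at (228,290) and the short one at (222,264). The spare blocks at (465,415) and the bolts on the shelves are not part of the job.

```bash
cat > h.py <<'E'
from workcell import env
import numpy as np, cv2
from scipy.spatial.transform import Rotation as R
from scipy.optimize import least_squares
def Rm(o): return R.from_euler('xyz',o,degrees=True).as_matrix()
F=np.diag([1,-1,-1.])
def proj(f,P):
    P=np.atleast_2d(np.asarray(P,float)); M=F@Rm(f['orientation']).T
    K=np.array([[f['fx'],0,f['cx']],[0,f['fy'],f['cy']],[0,0,1]])
    return cv2.projectPoints((P-f['position'])@M.T,np.zeros(3),np.zeros(3),K,np.asarray(f['D']))[0].reshape(-1,2)
def rays(f,uv):
    K=np.array([[f['fx'],0,f['cx']],[0,f['fy'],f['cy']],[0,0,1]])
    n=cv2.undistortPoints(np.asarray(uv,float).reshape(-1,1,2),K,np.asarray(f['D'])).reshape(-1,2)
    d=np.c_[n,np.ones(len(n))]@F@Rm(f['orientation']).T
    return d/np.linalg.norm(d,axis=1)[:,None]
def onz(f,uv,z):
    d=rays(f,uv); p=f['position']; return p+d*((z-p[2])/d[:,2])[:,None]
def tri(obs):
    A=np.zeros((3,3));b=np.zeros(3)
    for f,uv in obs:
        d=rays(f,[uv])[0]; M=np.eye(3)-np.outer(d,d); A+=M;b+=M@f['position']
    return np.linalg.solve(A,b)
def grab(name,save=None):
    f=env.grab_frame(name)
    if save: cv2.imwrite('pics/%s.png'%save,f['image'])
    return f
import pickle
def keep(f,n): pickle.dump(f,open('pics/%s.pkl'%n,'wb'))
def load(n): return pickle.load(open('pics/%s.pkl'%n,'rb'))
E
python3 - <<'E'
from h import *
np.set_printoptions(precision=4,suppress=True)
s=grab('scene');t=grab('top');keep(s,'s0');keep(t,'t0')
for n in "long_bolt_center short_bolt_center plate block_center nut_center file_center bin_center bottle_center grinder_center disc".split():
    for nm,f in(('s',s),('t',t)):
        print(n,nm,[(d['xyz'].round(3) if hasattr(d['xyz'],'round') else d['xyz'],round(d['score'],2),proj(f,d['xyz'])[0].round()) for d in env.search_frame(f,n)][:4])
st=env.read_state()
print(st['position'],st['tool_rot'],st['clock'])
Rt=Rm(st['tool_rot']);w=grab('wrist');print(Rt,Rt.T@(w['position']-st['position']),Rt.T@Rm(w['orientation']))
E
```

```text
long_bolt_center s [([0.5926, -0.2092, 0.0246], 0.83, array([223., 293.]))]
long_bolt_center t [([0.5814, -0.2061, 0.0234], 0.61, array([410., 209.]))]
short_bolt_center s [([0.5065, -0.2285, 0.0188], 0.63, array([219., 265.]))]
short_bolt_center t [([0.4969, -0.2258, 0.0208], 0.75, array([420., 246.]))]
plate s [([0.3343, 0.4135, 0.0399], 0.78, array([494., 204.])), ([0.6529, 0.1917, 0.0428], 0.66, array([421., 306.])), ([0.2827, -0.2316, 0.0386], 0.64, array([227., 195.])), ([0.4017, -0.0039, 0.0138], 0.32, array([321., 234.]))]
plate t [([0.2895, 0.4124, 0.0346], 0.85, array([130., 344.])), ([0.2435, -0.238, 0.0351], 0.64, array([431., 361.])), ([0.6008, 0.1958, 0.0361], 0.6, array([232., 202.])), ([0.496, -0.2216, 0.0175], 0.56, array([418., 246.]))]
block_center s [([0.4749, 0.1827, 0.0555], 0.6, array([406., 241.])), ([0.5041, -0.2274, 0.0182], 0.43, array([219., 265.]))]
block_center t [([0.4455, 0.1853, 0.0583], 0.68, array([234., 269.]))]
nut_center s [([0.5063, -0.2311, 0.019], 0.58, array([218., 265.])), ([0.4039, -0.0035, 0.016], 0.57, array([321., 234.])), ([0.5464, -0.2
[... 790 characters left out ...]
9, 0.0375], 0.92, array([220., 372.]))]
grinder_center t [([0.7739, -0.1882, 0.0357], 0.68, array([399., 126.])), ([0.5802, -0.2056, 0.0257], 0.61, array([410., 209.])), ([0.6, 0.19, 0.0345], 0.22, array([235., 203.]))]
disc s [([0.4023, -0.0038, 0.015], 0.77, array([321., 233.])), ([0.4066, -0.418, 0.0334], 0.36, array([142., 231.]))]
disc t [([0.3958, 0.0, 0.0177], 0.98, array([320., 292.])), ([0.4982, -0.2225, 0.0166], 0.15, array([418., 245.]))]
[0.1683 0.6019 0.2226] [-90.0034  -0.0019 164.3728] 1.25
[[-0.963  -0.     -0.2694]
 [ 0.2694  0.0001 -0.963 ]
 [ 0.     -1.     -0.0001]] [-0.0794 -0.1633  0.0002] [[-0.0001 -0.9584 -0.2853]
 [-0.0005  0.2853 -0.9584]
 [ 1.      0.     -0.0006]]
```

```bash
python3 - <<'E'
import cv2
a=cv2.imread('pics/a_scene.png');b=cv2.imread('pics/a_top.png')
cv2.imwrite('pics/b1.png',cv2.resize(a[210:350,150:310],None,fx=4.5,fy=4,interpolation=cv2.INTER_CUBIC))
cv2.imwrite('pics/b2.png',cv2.resize(a[205:345,355:475],None,fx=4.2,fy=4.2,interpolation=cv2.INTER_CUBIC))
E
```

```text
(no output)
```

View crops.

View pics/b1.png

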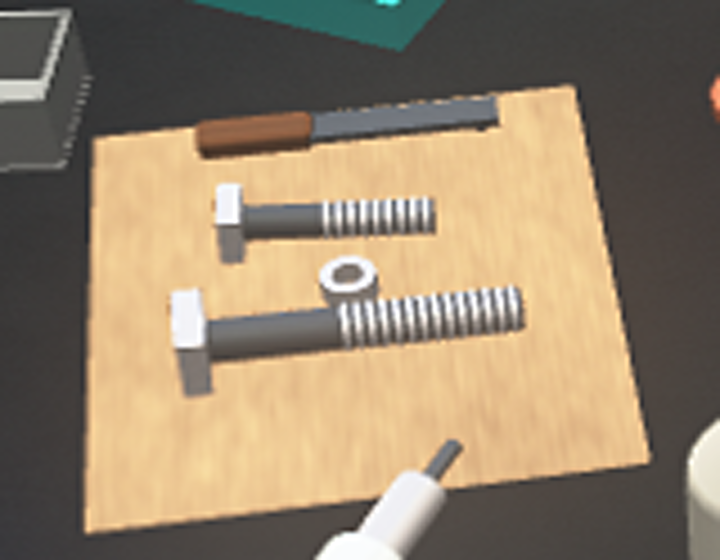

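View pics/b2.png

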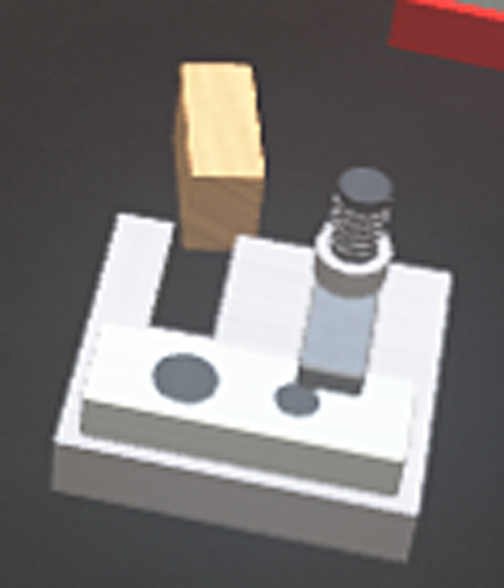

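```bash
python3 - <<'E'
from h import *
np.set_printoptions(precision=4,suppress=True)
def down(psi): return [-90,0,psi]
M=np.array([0.53,0.18])
for k,(dx,dy) in enumerate([(-0.03,-0.03),(0.03,0.05)]):
    psi=110;a=np.radians(psi);p=M+0.06*np.array([np.cos(a),np.sin(a)])+[dx,dy]
    env.goto([p[0],p[1],0.27],down(psi))
    f=grab('wrist','c%d'%k);keep(f,'c%d'%k)
    for n in("block_center","plate"): print(k,n,[(d['xyz'].round(3),round(d['score'],2)) for d in env.search_frame(f,n)][:3])
st=env.read_state();print(st['joint_positions'],st['position'],st['clock'])
E
```

```text
0 block_center []Traceback (most recent call last):
  File "<stdin>", line 9, in <module>
AttributeError: 'list' object has no attribute 'round'. Did you mean: 'count'?
```

```bash
python3 - <<'E'
from h import *
np.set_printoptions(precision=4,suppress=True)
def down(psi): return [-90,0,psi]
M=np.array([0.53,0.18])
for k,(dx,dy) in list(enumerate([(-0.03,-0.03),(0.03,0.05)]))[1:]:
    psi=110;a=np.radians(psi);p=M+0.06*np.array([np.cos(a),np.sin(a)])+[dx,dy]
    env.goto([p[0],p[1],0.27],down(psi))
    f=grab('wrist','c%d'%k);keep(f,'c%d'%k)
    for n in("block_center","plate"): print(k,n,[(np.round(d['xyz'],3),round(d['score'],2)) for d in env.search_frame(f,n)][:3])
st=env.read_state();print(st['joint_positions'],st['position'],st['clock'])
E
```

```text
1 block_center [(array([0.456, 0.189, 0.055]), 0.6)]
1 plate [(array([0.337, 0.353, 0.055]), 0.91), (array([0.607, 0.193, 0.034]), 0.88)]
[ 43.1285  18.9998   2.7608   0.0058 -73.7544 -23.1275] [0.5391 0.286  0.2703] 3.9167
```

View pics/c0.png

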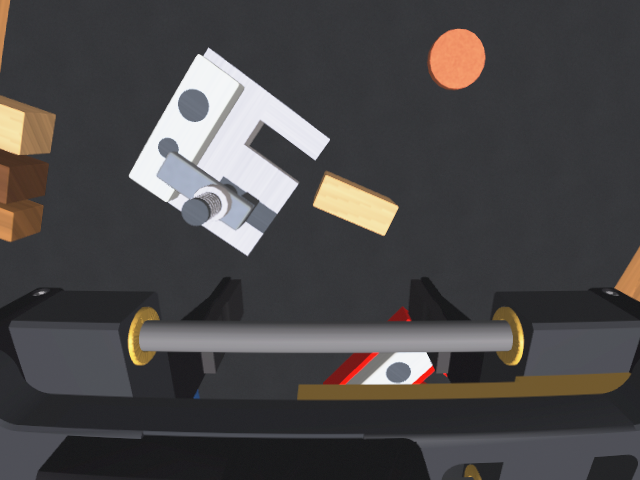

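View pics/c1.png

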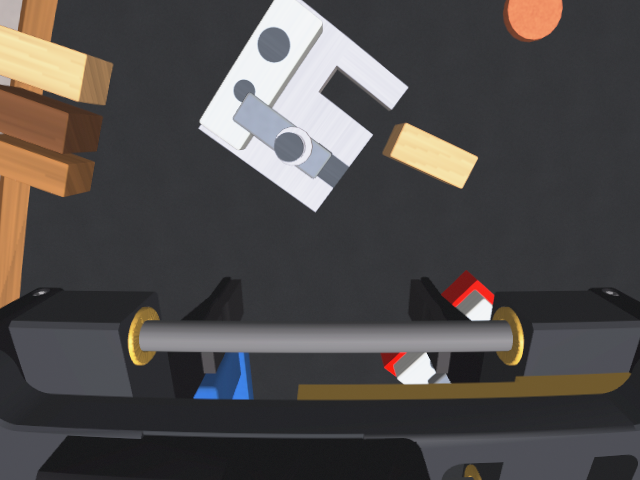

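The wrist views show the steel plate at (230,150) in c0, with the slot opening to the lower right at about (308,170). The pale block is at (356,204) in front of it. Next I refine corners and fit the poses.

```bash
python3 - <<'E'
from h import *
a=load('c0')['image'];b=load('c1')['image']
cv2.imwrite('pics/d0.png',cv2.resize(a[90:270,225:405],None,fx=3.3,fy=3.3,interpolation=cv2.INTER_CUBIC))
cv2.imwrite('pics/d1.png',cv2.resize(b[50:220,310:490],None,fx=3.3,fy=3.3,interpolation=cv2.INTER_CUBIC))
E
```

```text
(no output)
```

View pics/d0.png

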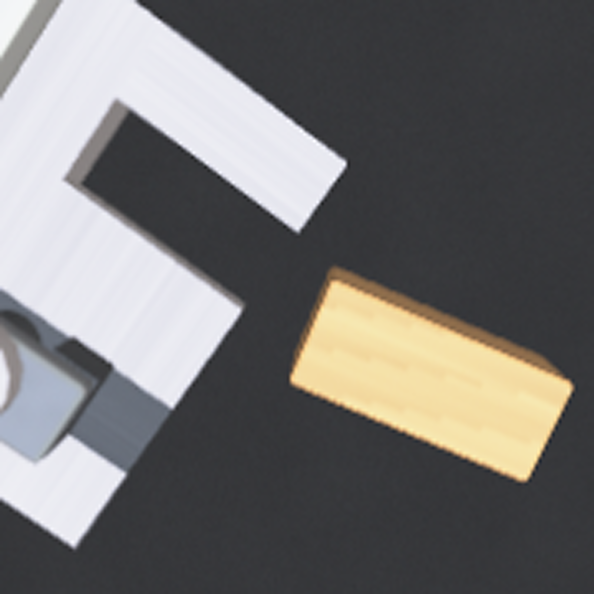

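View pics/d1.png

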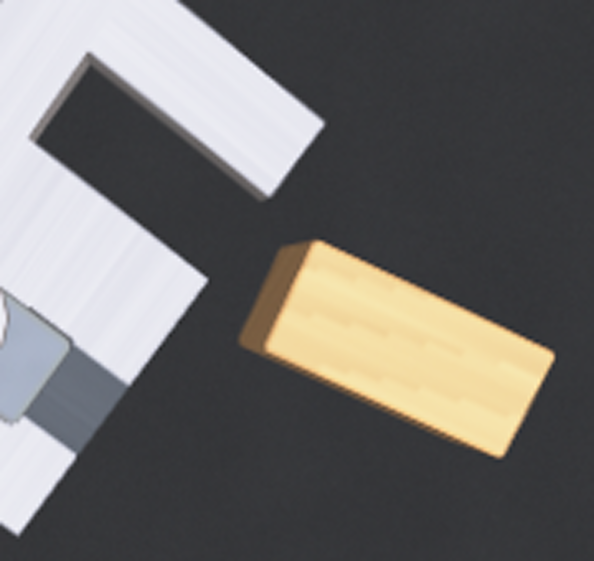

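```bash
python3 - <<'E'
from h import *
np.set_printoptions(precision=4,suppress=True)
c0=load('c0');c1=load('c1')
def px(l,o): return (np.array(l,float)+.5)/3.3-.5+np.array(o)
P0=px([(347,163),(299,232),(243,307),(66,180),(117,99),(76,548)],(225,90))
P1=px([(325,123),(270,198),(208,281),(33,138),(90,53),(18,535)],(310,50))
B0=px([(331,281),(573,387),(526,481),(291,382)],(225,90))
B1=px([(316,241),(554,355),(502,458),(267,352)],(310,50))
mp=np.array([[-80,-45],[-80,-16.5],[-80,16.5],[-5,16.5],[-5,-16.5],[-80,125]])/1e3
def pts(m,x):
    c,s=np.cos(x[2]),np.sin(x[2]); return np.c_[m@np.array([[c,s],[-s,c]])+x[:2],np.full(len(m),x[3])]
def fit(m,U0,U1,x0):
    r=least_squares(lambda x:np.r_[(proj(c0,pts(m,x))-U0).ravel(),(proj(c1,pts(m,x))-U1).ravel()],x0)
    return r.x,np.abs(r.fun).max()
print('tri plate',np.array([tri([(c0,a),(c1,b)]) for a,b in zip(P0,P1)]))
print('tri blk',np.array([tri([(c0,a),(c1,b)]) for a,b in zip(B0,B1)]))
xp,e=fit(mp,P0,P1,[.6,.19,-.3,.036]);print('plate',xp,np.degrees(xp[2]),e)
q=lambda l:pts(np.array([l])/1e3,xp)[0][:2]
print('mouth',q([-80,0]),'home',q([-25,0]))
mb=np.array([[45,19],[-45,19],[-45,-19],[45,-19]])/1e3
best=[]
for m in (mb,mb*[1,-1]):
    xb,e=fit(m,B0,B1,[.46,.187,0,.055]);best.append((e,xb));
e,xb=min(best,key=lambda t:t[0]);print('block',xb,np.degrees(xb[2]),e)
d=np.linalg.norm(xb[:2]-q([-80,0]));print('dist',d)
np.save('plate.npy',xp);np.save('block.npy',xb)
E
```

```text
tri plate [[0.5025 0.131  0.0393]
 [0.5099 0.1582 0.036 ]
 [0.5194 0.1896 0.0341]
 [0.5896 0.1684 0.0402]
 [0.5814 0.1378 0.0385]
 [0.5497 0.2942 0.0365]]
tri blk [[0.4946 0.168  0.0584]
 [0.4058 0.173  0.0561]
 [0.4075 0.2093 0.056 ]
 [0.4954 0.2049 0.0552]]
plate [ 0.5912  0.1515 -0.285   0.036 ] -16.328629373465624 1.3730399438497898
mouth [0.5144 0.174 ] home [0.5672 0.1585]
block [ 0.45    0.1889 -0.0518  0.0525] -2.9671780952214593 1.304512408120388
dist 0.06619284867555736
```

```bash
python3 - <<'E'
from h import *
np.set_printoptions(precision=4,suppress=True)
x,y,a,_=np.load('block.npy');psi=np.degrees(a)
o=[-90,0,psi]
env.gripper_to(0.85,15)
env.goto([x,y,0.14],o)
print('hit',env.move_straight([x,y,0.016],rate=0.12,force_limit=12))
env.gripper_to(0.0,15)
s=env.read_state();print(s['opening']*87,s['force'],s['position'])
print('hit',env.move_straight([x,y,0.10],rate=0.15))
print(env.read_state()['opening']*87,env.read_state()['force'])
env.move_straight([0.47,0.35,0.10],rate=0.2)
print('hit',env.move_straight([0.47,0.35,0.0165],rate=0.1,force_limit=6))
s=env.read_state();print(s['position'],s['force'],s['clock'])
env.gripper_to(0.85)
env.move_straight([0.47,0.35,0.15],rate=0.2)
f=grab('wrist','e0');print(env.read_state()['clock'])
grab('top','e1')
E
```

```text
hit False
37.71069138405017 [-0.101   0.556   0.1565] [0.45   0.189  0.0161]
hit False
38.052684117969456 [-0.5078 -1.595  -1.2912]
hit True
[0.4692 0.3486 0.0158] [-0.5138 -0.5902  4.6025] 10.5667
12.325
```

View pics/e0.png

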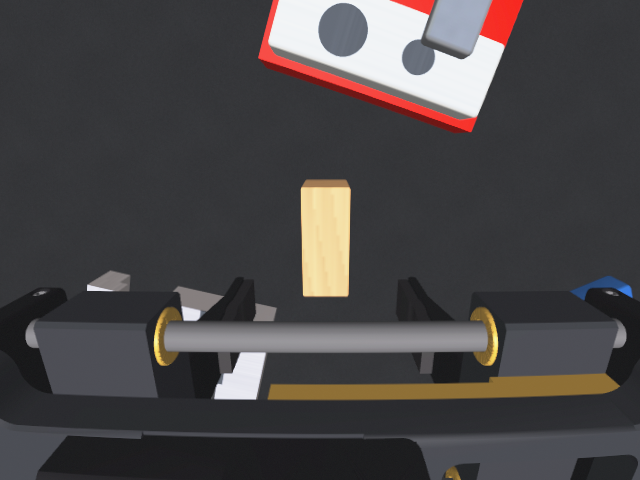

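View pics/e1.png

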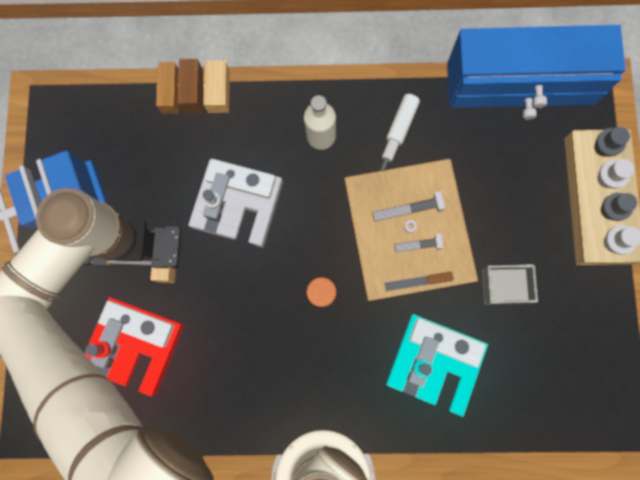

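The block stands at (326,240) in e0, about 15 cm off the way in, and the slot mouth at (255,235) in the top view is free. Next, the bolts.

```bash
python3 - <<'E'
from h import *
np.set_printoptions(precision=4,suppress=True)
env.move_straight([0.47,0.35,0.28],rate=0.25)
M=np.array([0.57,-0.22])
for k,(dx,dy) in enumerate([(-0.01,0.05),(-0.06,-0.04)]):
    psi=75;a=np.radians(psi);p=M+0.06*np.array([np.cos(a),np.sin(a)])+[dx,dy]
    env.goto([p[0],p[1],0.28-0.03*k],[-90,0,psi])
    f=grab('wrist','g%d'%k);keep(f,'g%d'%k)
    for n in("long_bolt_center","short_bolt_center","nut_center"): print(k,n,[(np.round(d['xyz'],3),round(d['score'],2)) for d in env.search_frame(f,n)][:3])
st=env.read_state();print(st['joint_positions'],st['position'],st['clock'])
E
```

```text
0 long_bolt_center [(array([ 0.583, -0.213,  0.024]), 0.74)]
0 short_bolt_center [(array([ 0.504, -0.229,  0.022]), 0.64)]
0 nut_center [(array([ 0.539, -0.21 ,  0.015]), 0.8)]
1 long_bolt_center [(array([ 0.583, -0.214,  0.026]), 0.93)]
1 short_bolt_center [(array([ 0.5  , -0.228,  0.018]), 0.67)]
1 nut_center [(array([ 0.542, -0.211,  0.013]), 0.79)]
[ -4.4614  14.9421  -5.8222   0.0018 -69.1741 -10.4623] [ 0.5263 -0.2014  0.2504] 15.8417
```

View pics/g0.png

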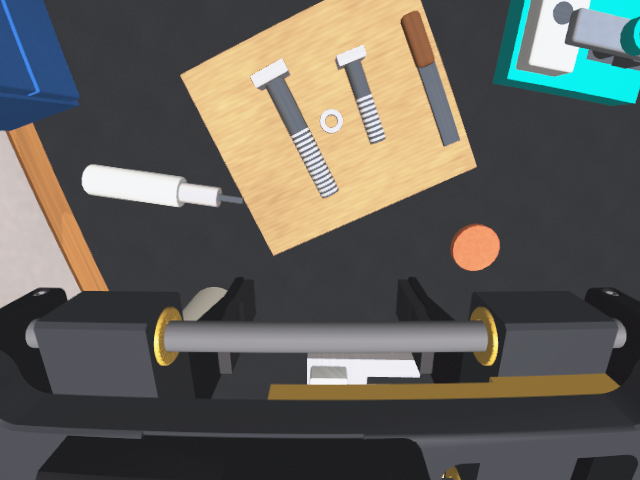

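View pics/g1.png

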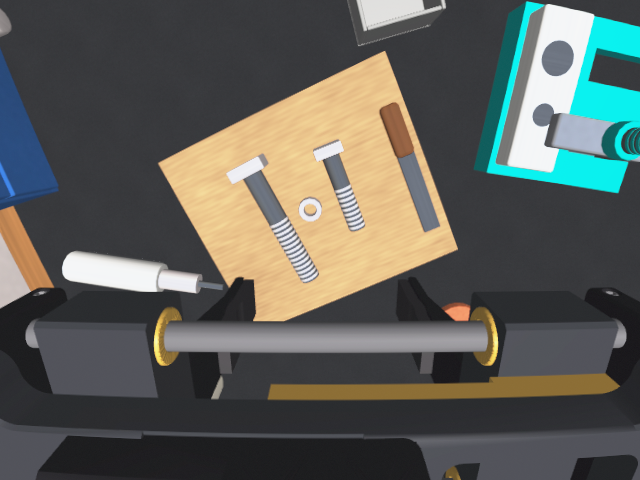

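The long bolt runs in g1 from its head at (247,169) to its tip at (310,278). The short one is at (340,185) with the nut at (311,210).

```bash
python3 - <<'E'
from h import *
a=load('g0')['image'];b=load('g1')['image']
cv2.imwrite('pics/k0.png',cv2.resize(a[50:210,240:360],None,fx=3.7,fy=3.7,interpolation=cv2.INTER_CUBIC))
cv2.imwrite('pics/k1.png',cv2.resize(b[145:295,215:335],None,fx=4,fy=4,interpolation=cv2.INTER_CUBIC))
E
```

```text
(no output)
```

View pics/k0.png

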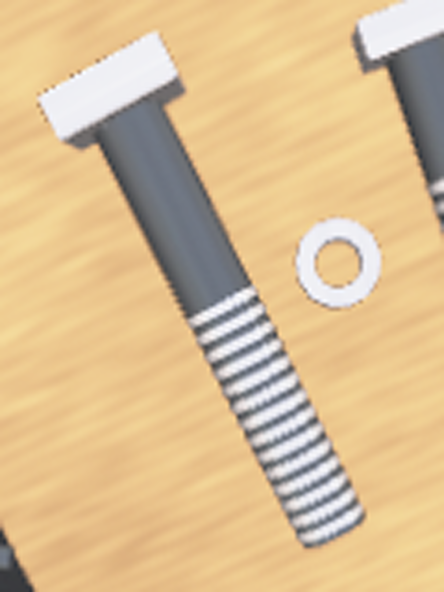

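View pics/k1.png

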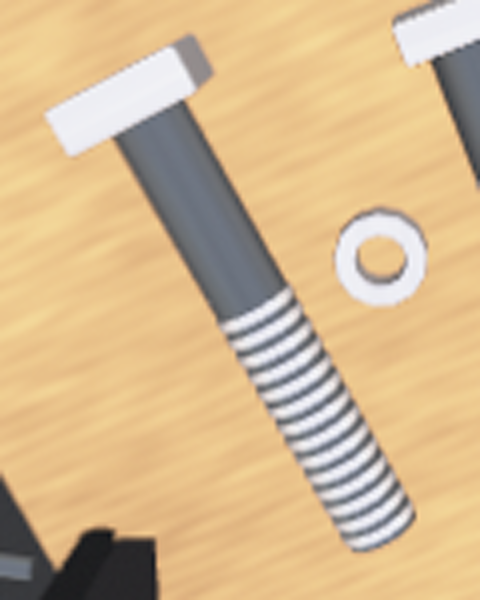

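```bash
cat > fitb.py <<'E'
from h import *
np.set_printoptions(precision=4,suppress=True)
g=[load('g0'),load('g1')]
px=lambda l,s,o:(np.array(l,float)+.5)/s-.5+np.array(o)
H=[px([(40,97),(157,33),(179,76),(64,142)],3.7,(240,50)),px([(45,116),(173,48),(199,93),(71,156)],4,(215,145))]
T=[px([(222,303),(334,528)],3.7,(240,50)),px([(255,305),(382,530)],4,(215,145))]
# bolt frame: s axis u, w lateral (horizontal), n up-ish
def axes(yaw,t):
    u=np.array([np.cos(yaw)*np.cos(t),np.sin(yaw)*np.cos(t),np.sin(t)]);w=np.array([-np.sin(yaw),np.cos(yaw),0]);return u,w,np.cross(u,w)
def corners(x):
    u,w,n=axes(x[3],x[4]);f=x[:3]
    return np.array([f+20e-3*n+a*u+b*w for a,b in ((0,-.02),(0,.02),(.014,.02),(.014,-.02))]),u
def res(x,sg):
    c,u=corners(x);c=c if sg>0 else c[[1,0,3,2]];r=[]
    for k in (0,1):
        r.append((proj(g[k],c)-H[k]).ravel())
        l=proj(g[k],[x[:3]+u*.08,x[:3]+u*.15]);d=l[1]-l[0];d/=np.linalg.norm(d)
        q=T[k]-l[0];r.append(q[:,0]*d[1]-q[:,1]*d[0])
    return np.concatenate(r)
if __name__=='__main__':
    print('tri head',np.array([tri([(g[0],a),(g[1],b)]) for a,b in zip(H[0],H[1])]))
    for sg in(1,-1):
        r=least_squares(res,[.58,-.29,.02,1.5,-.05],args=(sg,));print(sg,r.x,np.degrees(r.x[3:]),np.abs(r.fun).max())
        if np.abs(r.fun).max()<3:
            x=r.x;u=axes(x[3],x[4])[0];print('center',x[:3]+.08*u,'tip',x[:3]+.16*u);np.save('bolt.npy',x)
    print('tip tri',tri([(g[0],T[0][1]),(g[1],T[1][1])]))
    print('nut',tri([(g[0],px([(338,263)],3.7,(240,50))[0]),(g[1],px([(381,256)],4,(215,145))[0])]))
E
python3 fitb.py
```

```text
tri head [[ 0.6166 -0.2729  0.0461]
 [ 0.579  -0.2807  0.0433]
 [ 0.576  -0.2678  0.0435]
 [ 0.6148 -0.2605  0.0404]]
1 [ 0.5984 -0.2781  0.0221  1.7725 -0.0324] [101.5549  -1.8545] 1.0276317786160405
center [ 0.5824 -0.1998  0.0195] tip [ 0.5663 -0.1214  0.0169]
-1 [ 0.6142 -0.2757 -0.0865  1.8801  0.5867] [107.719   33.6132] 31.800643722500183
tip tri [ 0.5669 -0.125   0.0181]
nut [ 0.5441 -0.2071  0.012 ]
```

```bash
python3 - <<'E'
from fitb import *
r=least_squares(lambda y:res([y[0],y[1],.0207,y[2],np.radians(-3.1)],1),[.598,-.278,1.77]);y=r.x
x=np.array([y[0],y[1],.0207,y[2],np.radians(-3.1)]);u=axes(x[3],x[4])[0];print(x,np.degrees(y[2]),np.abs(r.fun).max(),'c',x[:3]+.08*u,'tip',x[:3]+.16*u);np.save('bolt.npy',x)
# IK along tipping path
uh=np.array([np.cos(x[3]),np.sin(x[3]),0]);up=np.array([0,0,1.])
P=np.array([x[0],x[1],0])
q0=env.read_state()['joint_positions'];print(q0)
for sgn in(1,-1):
  for phi0 in (0,-15,-25):
    out=[]
    for th in range(0,91,15):
        ph=np.radians(phi0+th);ty=-np.cos(ph)*up+np.sin(ph)*uh
        tz=sgn*np.cross(up,uh);tx=np.cross(ty,tz)
        Rr=R.from_matrix(np.c_[tx,ty,tz]);t=np.radians(th)
        gp=P+np.cos(t)*.12*uh+np.sin(t)*.12*up+ .015*(-np.sin(t)*uh+np.cos(t)*up)
        o=Rr.as_euler('xyz',degrees=True)
        q=env.inverse_kinematics((gp+.009*ty).tolist(),o.tolist())
        out.append(None if q is None else np.round(q).astype(int).tolist())
    print(sgn,phi0,out)
E
```

```text
[ 0.5987 -0.2787  0.0207  1.7697 -0.0541] 101.39533545096589 0.9200376365200498 c [ 0.5829 -0.2004  0.0164] tip [ 0.5671 -0.1221  0.012 ]
[ -4.4614  14.9421  -5.8222   0.0018 -69.1741 -10.4623]
1 0 [[0, 33, -17, 0, -40, 12], [-9, 34, -4, -17, -58, 30], [-17, 38, 8, -27, -77, 38], [-23, 44, 19, -36, -94, 42], [-29, 51, 31, -45, -110, 41], [-34, 59, 41, -56, -125, 35], [-38, 67, 50, -72, -137, 24]]
1 -15 [[5, 31, -34, 34, -28, -24], [-1, 31, -16, 0, -44, 12], [-10, 33, -1, -16, -62, 30], [-18, 38, 11, -26, -80, 38], [-25, 45, 23, -35, -98, 41], [-31, 53, 35, -45, -114, 39], [-35, 61, 47, -57, -128, 33]]
1 -25 [[3, 31, -43, 64, -28, -52], [3, 29, -25, 17, -35, -6], [-5, 30, -9, -6, -52, 20], [-14, 34, 5, -19, -71, 33], [-22, 41, 18, -29, -88, 39], [-28, 49, 30, -38, -105, 41], [-33, 57, 43, -49, -121, 37]]
-1 0 [[0, 33, -17, 0, -40, -168], [-9, 34, -4, -17, -58, -150], [-17, 38, 8, -27, -77, -142], [-23, 44, 19, -36, -94, -138], [-29, 51, 31, -45, -110, -139], [-34, 59, 41, -56, -125, -145], [-38, 67, 50, -72, -137, -156]]
-1 -15 [[5, 31, -34, 34, -28, 156], [-1, 31, -16, 0, -44, -168], [-10, 33, -1, -16, -62, -150], [-18, 38, 11, -26, -80, -142], [-25, 45, 23, -35, -98, -139], [-31, 53, 35, -45, -114, -141], [-35, 61, 47, -57, -128, -147]]
-1 -25 [[3, 31, -43, 64, -28, 128], [3, 29, -25, 17, -35, 174], [-5, 30, -9, -6, -52, -160], [-14, 34, 5, -19, -71, -147], [-22, 41, 18, -29, -88, -141], [-28, 49, 30, -38, -105, -139], [-33, 57, 43, -49, -121, -143]]<sys>:0: UserWarning: Gimbal lock detected. Setting third angle to zero since it is not possible to uniquely determine all angles.
```

```bash
python3 - <<'E'
from h import *
np.set_printoptions(precision=4,suppress=True)
s=load('s0');t=load('t0')
print('shelf far corner',tri([(s,(72,246)),(t,(577,263))]))
print('white bolt top',tri([(s,(20,226)),(t,(621,237))]))
for z in (0,.1,.15): print(z,onz(t,[(567,133),(577,263)],z).tolist(), onz(s,[(72,246)],z))
cv2.imwrite('pics/l0.png',cv2.resize(s['image'][200:420,0:160],None,fx=2.7,fy=2.7))
cv2.imwrite('pics/l1.png',cv2.resize(t['image'][20:300,440:640],None,fx=2.1,fy=2.1))
E
```

```text
shelf far corner [ 0.4516 -0.5682  0.032 ]
white bolt top [ 0.4941 -0.6302  0.1286]
0 [[0.7629618328642913, -0.5845915122421421, 0.0], [0.45533807714946917, -0.5803603317665464, 0.0]] [[ 0.4167 -0.5899  0.    ]]
0.1 [[0.7272232080674612, -0.5429471966036644, 0.10000000000000009], [0.44294107443005293, -0.539037066156774, 0.10000000000000009]] [[ 0.5251 -0.5254  0.1   ]]
0.15 [[0.7093538956690462, -0.5221250387844256, 0.1499999999999999], [0.4367425730703448, -0.518375433351888, 0.1499999999999999]] [[ 0.5793 -0.4931  0.15  ]]
```

View pics/l0.png

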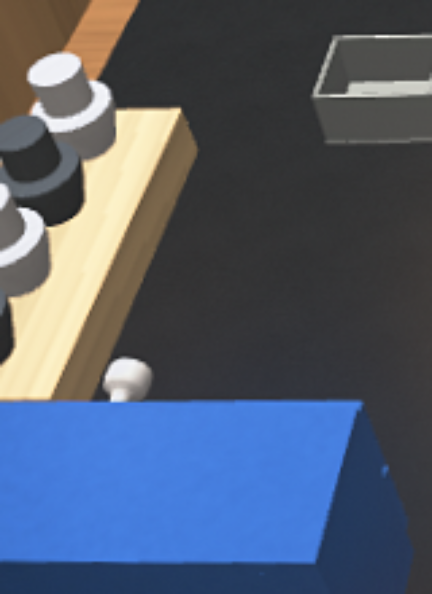

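View pics/l1.png

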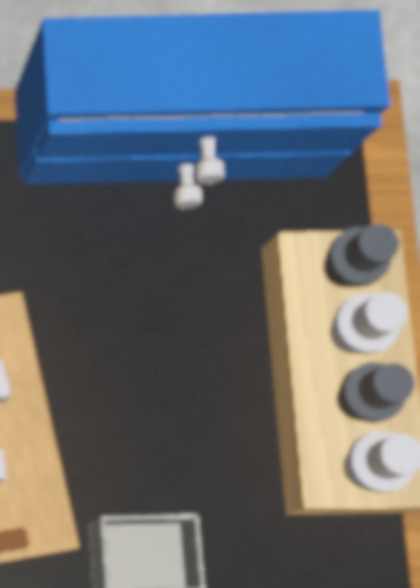

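```bash
cat > tip.py <<'E'
from h import *
np.set_printoptions(precision=3,suppress=True)
x=np.load('bolt.npy')
uh=np.array([np.cos(x[3]),np.sin(x[3]),0]);up=np.array([0,0,1.])
P=np.array([x[0],x[1],0]);L=.122
def ori(phi):
    ph=np.radians(phi);ty=-np.cos(ph)*up+np.sin(ph)*uh;tz=np.cross(up,uh);tx=np.cross(ty,tz)
    return R.from_matrix(np.c_[tx,ty,tz]).as_euler('xyz',degrees=True).tolist(),ty
def gp(th):
    if th<0: return P+L*uh+.0141*up
    t=np.radians(th);return P+L*(np.cos(t)*uh+np.sin(t)*up)+.02*(-np.sin(t)*uh+np.cos(t)*up)
PH0=-10
def phi(th): return PH0+(th if th<0 else th*(40/60) if th<60 else 40+(th-60))
E
python3 - <<'E'
from tip import *
env.gripper_to(0.6,10)
o,ty=ori(PH0);t0=gp(-3)+.0092*ty
print('tcp target',t0,o)
env.goto((t0+[0,0,.09]).tolist(),o)
print('hit',env.move_straight(t0.tolist(),rate=.08,force_limit=8))
print(env.read_state()['position'],env.read_state()['clock'])
f=grab('wrist','m0');grab('scene','m1')
E
```

```text
tcp target [ 0.575 -0.161  0.005] [-90.0, 10.000000000000002, 101.39533545096589]
hit False
[ 0.575 -0.161  0.006] 18.525
```

```bash
python3 - <<'E'
import cv2
a=cv2.imread('pics/m1.png');cv2.imwrite('pics/m1z.png',cv2.resize(a[180:380,130:330],None,fx=3,fy=3,interpolation=cv2.INTER_CUBIC))
E
```

```text
(no output)
```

View pics/m0.png

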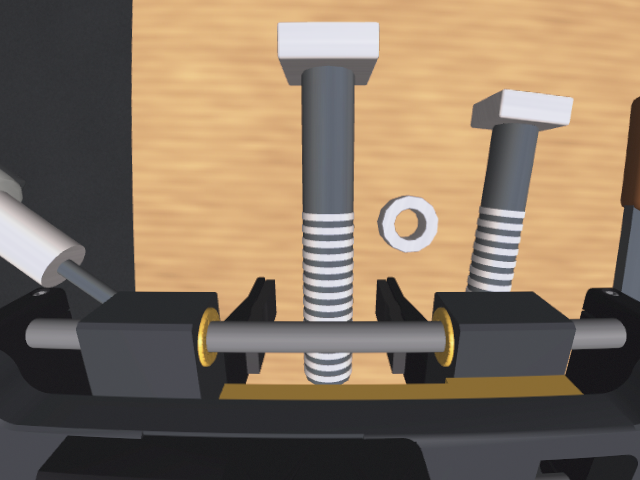

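View pics/m1z.png

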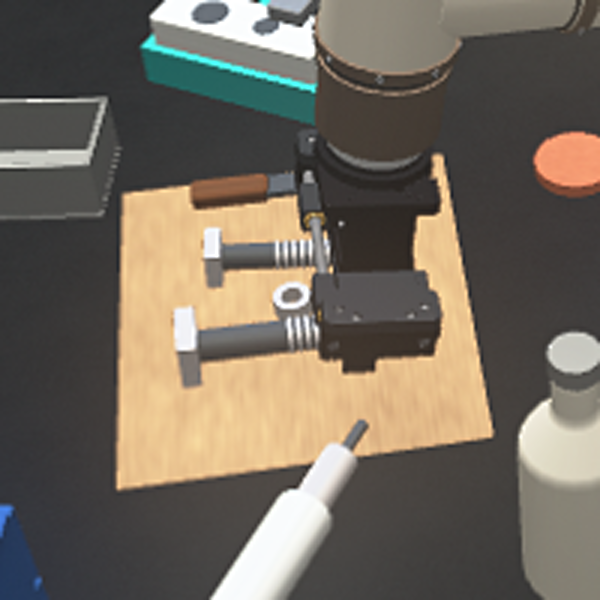

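The bolt's shank at (328,330) sits midway between the fingers, with the nut at (408,224) and the short bolt clear. Now grip lightly and tip.

```bash
python3 - <<'E'
from tip import *
env.gripper_to(0.0,12)
s=env.read_state();print(s['opening']*87,s['force'])
for th in (4,12,22,32,42):
    o,ty=ori(phi(th));env.move_straight((gp(th)+.0092*ty).tolist(),o,rate=.09)
    s=env.read_state();print(th,s['force'],s['opening']*87,s['clock'])
grab('scene','n0');grab('wrist','n1')
a=cv2.imread('pics/n0.png');cv2.imwrite('pics/n0z.png',cv2.resize(a[180:380,130:330],None,fx=3,fy=3,interpolation=cv2.INTER_CUBIC))
E
```

```text
23.713154602934544 [-0.747  0.601  1.73 ]
4 [ 0.496  0.501 -4.125] 23.72123182196631 19.5417
12 [ 0.911 -0.635 -4.688] 23.62501997134652 19.8833
22 [ 0.166 -0.504 -4.802] 23.61711528246643 20.2667
32 [-0.141 -1.469 -5.083] 23.561521312382084 20.65
42 [ 0.039 -0.315 -4.402] 23.544501555783608 21.0333
```

View pics/n0z.png

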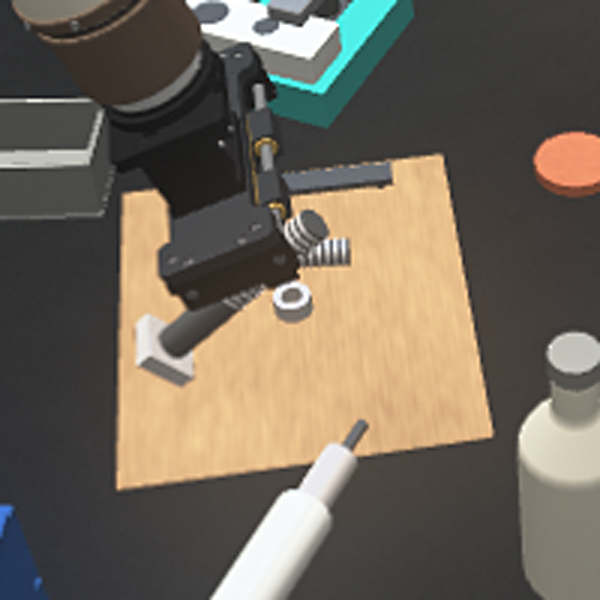

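View pics/n1.png

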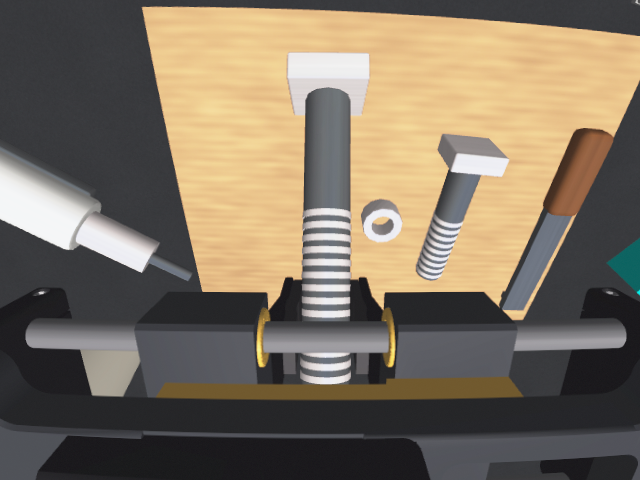

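```bash
python3 - <<'E'
from tip import *
s0=load('s0');w=np.cross(up,uh)
img=cv2.imread('pics/n0.png')
def head(th_grip,ang):
    t=np.radians(ang);u=np.cos(t)*uh+np.sin(t)*up;n=-np.sin(t)*uh+np.cos(t)*up
    f=gp(th_grip)-L*u-0*n
    return [f+a*u+b*w*.02+c*n*.02 for a in(0,.014) for b in(-1,1) for c in(-1,1)]
for ang,col in((42,(0,255,0)),(28,(0,0,255))):
    pts=proj(s0,head(42,ang));print(ang,np.min([p[2] for p in head(42,ang)]),pts.round(1).tolist())
    q=((pts-[130,280])*[6,6]).astype(int)
    z=cv2.resize(img[280:330,130:230],None,fx=6,fy=6,interpolation=cv2.INTER_CUBIC) if ang==42 else z
    for i,j in((0,1),(0,2),(1,3),(2,3),(4,5),(4,6),(5,7),(6,7),(0,4),(1,5),(2,6),(3,7)): cv2.line(z,tuple(map(int,q[i])),tuple(map(int,q[j])),col,1)
cv2.imwrite('pics/n2.png',z)
E
```

```text
42 5.204170427930421e-18 [[191.3, 310.3], [175.7, 302.8], [190.4, 296.2], [175.2, 288.6], [195.6, 306.5], [180.1, 298.9], [194.6, 292.4], [179.4, 284.8]]
28 0.021562347968271372 [[179.3, 305.0], [166.7, 294.8], [178.7, 290.9], [166.4, 280.6], [184.8, 301.9], [172.3, 291.6], [184.1, 287.8], [171.9, 277.5]]
```

View pics/n2.png

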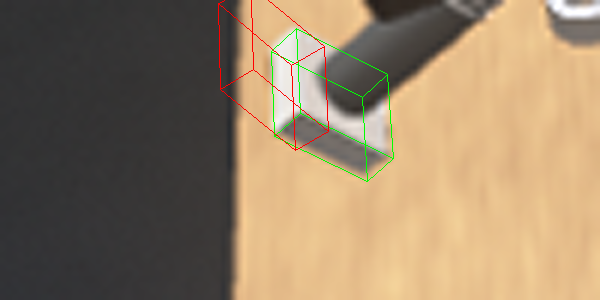

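The head matches the predicted pose with its edge on the bench (green), not the stuck-in-grip pose (red). I continue to upright, biased 1.5 mm down.

```bash
python3 - <<'E'
from tip import *
for th in (50,60,70,80,86,90):
    o,ty=ori(phi(th));env.move_straight((gp(th)+.0092*ty-[0,0,.0015]).tolist(),o,rate=.09)
    s=env.read_state();print(th,s['force'],s['opening']*87,s['clock'])
grab('scene','p0');grab('wrist','p1')
a=cv2.imread('pics/p0.png');cv2.imwrite('pics/p0z.png',cv2.resize(a[180:380,110:310],None,fx=3,fy=3,interpolation=cv2.INTER_CUBIC))
E
```

```text
50 [-2.795  3.95   3.46 ] 23.713136094790535 21.4583
60 [-1.347  2.911  3.646] 23.64744671556739 21.8417
70 [0.088 0.325 3.765] 23.43808909153348 22.2167
80 [ 0.204  0.438 -7.647] 23.443241910935136 22.5917
86 [ 0.75  -0.552 -6.404] 23.738168804355162 22.875
90 [-0.44  -0.244 -5.726] 23.924281828028473 23.125
```

View pics/p0z.png

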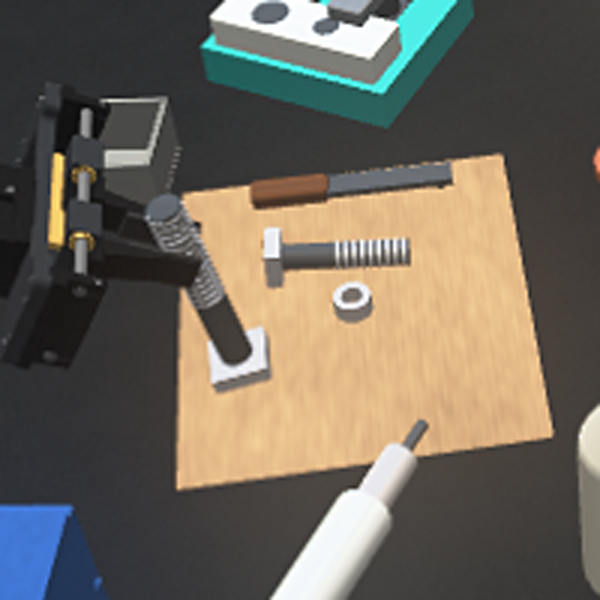

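View pics/p1.png

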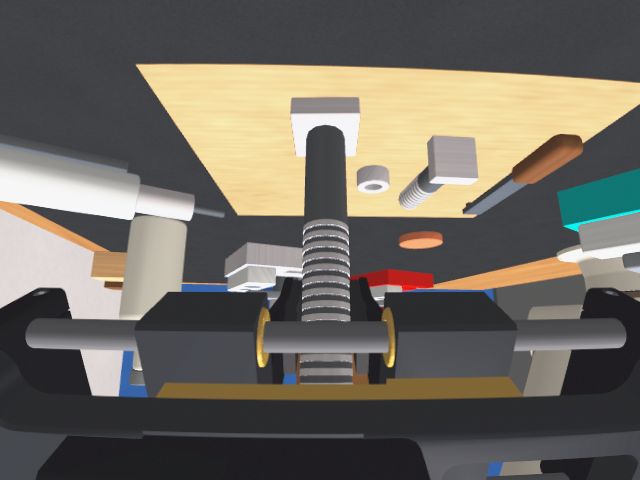

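```bash
python3 - <<'E'
from tip import *
s0=load('s0');w=np.cross(up,uh)
img=cv2.imread('pics/p0.png')
z=cv2.resize(img[230:320,140:230],None,fx=6,fy=6,interpolation=cv2.INTER_CUBIC)
def draw(ang,col,d=0):
    t=np.radians(ang);u=np.cos(t)*uh+np.sin(t)*up;n=-np.sin(t)*uh+np.cos(t)*up
    f=gp(90)-L*u+[0,0,d]
    pts=proj(s0,[f+a*u+b*w*.02+c*n*.02 for a in(0,.014) for b in(-1,1) for c in(-1,1)]+[f,f+.16*u])
    q=((pts-[140,230])*6).astype(int)
    for i,j in((0,1),(0,2),(1,3),(2,3),(4,5),(4,6),(5,7),(6,7),(0,4),(1,5),(2,6),(3,7),(8,9)): cv2.line(z,tuple(map(int,q[i])),tuple(map(int,q[j])),col,1)
draw(90,(0,255,0));draw(75,(0,0,255));
cv2.imwrite('pics/p2.png',z)
E
```

```text
(no output)
```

View pics/p2.png

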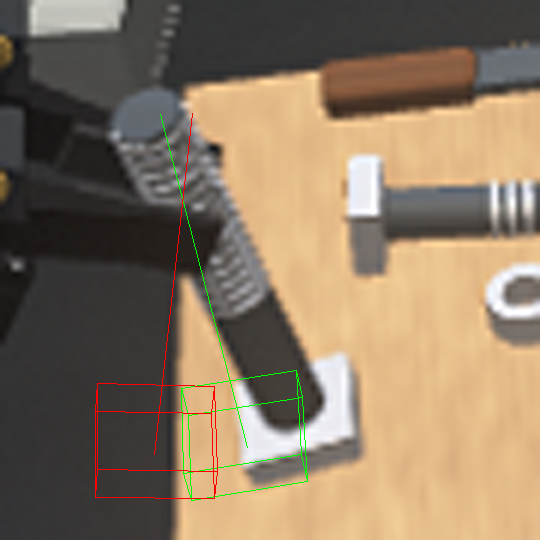

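```bash
python3 - <<'E'
from tip import *
s0=load('s0');w=np.cross(up,uh)
img=cv2.imread('pics/p0.png')
z=cv2.resize(img[230:320,140:230],None,fx=6,fy=6,interpolation=cv2.INTER_CUBIC)
st=env.read_state();o,ty=ori(phi(90));G=st['position']-.0092*ty
print('G',G,gp(90),st['tool_rot'],o)
def draw(ang,col,Lg=L,G=G):
    t=np.radians(ang);u=np.cos(t)*uh+np.sin(t)*up;n=-np.sin(t)*uh+np.cos(t)*up
    f=G-Lg*u
    P3=[f+a*u+b*w*.02+c*n*.02 for a in(0,.014) for b in(-1,1) for c in(-1,1)]
    print(ang,'min z',min(p[2] for p in P3))
    pts=proj(s0,P3+[f,f+.16*u])
    q=((pts-[140,230])*6).astype(int)
    for i,j in((4,5),(4,6),(5,7),(6,7),(0,2),(0,4),(2,6),(8,9)): cv2.line(z,tuple(map(int,q[i])),tuple(map(int,q[j])),col,1)
draw(100,(0,255,0));draw(105,(0,0,255));draw(110,(255,0,0))
cv2.imwrite('pics/p3.png',z)
E
```

```text
G [ 0.603 -0.298  0.12 ] [ 0.603 -0.298  0.122] [-89.947 -59.825 101.349] [-90.00000000000001, -59.99999999999999, 101.39533545096586]
100 min z -0.003312477167538671
105 min z -0.002712299456027428
110 min z -0.0011758703491048838
```

View pics/p3.png

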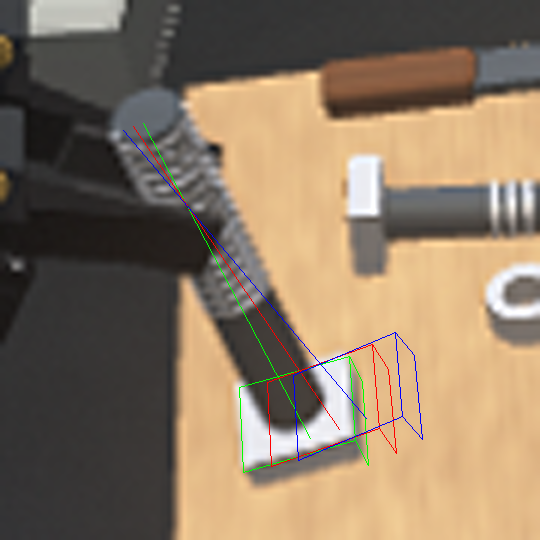

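The bolt leans about 10° past vertical (best match to the green 100° overlay). I turn it back about its lower head edge, then set it down under force control.

```bash
python3 - <<'E'
from tip import *
w=np.cross(up,uh)
st=env.read_state();G=st['position']-.0092*ori(60)[1]
t=np.radians(99.5);u=np.cos(t)*uh+np.sin(t)*up;n=-np.sin(t)*uh+np.cos(t)*up
Q=G-.1185*u+.02*n;print('Q',Q)
for d in(5,9.5):
    rot=R.from_rotvec(np.radians(-d)*np.cross(uh,up)).as_matrix()
    Gn=Q+rot@(G-Q);o,ty=ori(60-d)
    env.move_straight((Gn+.0092*ty).tolist(),o,rate=.06)
    print(env.read_state()['force'])
p=env.read_state()['position'];print(p,Gn)
print('hit',env.move_straight((p-[0,0,.004]).tolist(),rate=.02,force_limit=4))
s=env.read_state();print(s['position'],s['force'],s['clock'])
grab('scene','q0');grab('wrist','q1')
a=cv2.imread('pics/q0.png');cv2.imwrite('pics/q0z.png',cv2.resize(a[210:330,120:240],None,fx=5,fy=5,interpolation=cv2.INTER_CUBIC))
E
```

```text
Q [ 0.603 -0.298  0.   ]
[ 0.098  0.686 -6.585]
[-0.007 -1.174 -6.533]
[ 0.598 -0.271  0.113] [ 0.599 -0.278  0.119]
hit True
[ 0.597 -0.271  0.111] [ 1.508 -0.029  4.982] 24.0667
```

View pics/q0z.png

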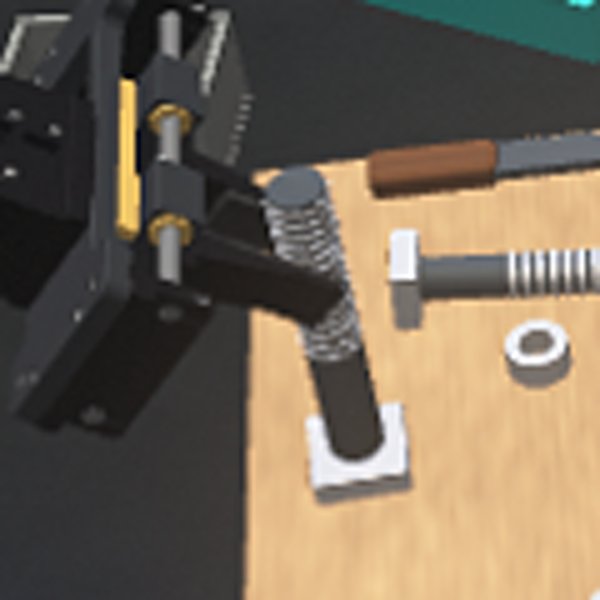

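View pics/q1.png

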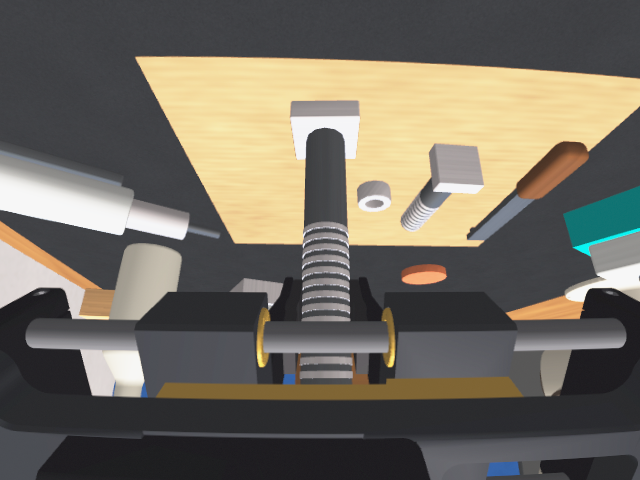

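It now looks upright (tip (295,188), head (358,450), matching the vertical's expected slope). Release, back off and look.

```bash
python3 - <<'E'
from tip import *
s=env.read_state();o,ty=ori(50.5)
env.gripper_to(0.6)
p=s['position']-.10*ty
env.move_straight(p.tolist(),rate=.12)
env.dwell(0.2)
f=grab('scene','r0');keep(f,'r0');t=grab('top','r1');keep(t,'r1');g=grab('wrist','r2');keep(g,'r2')
cv2.imwrite('pics/r0z.png',cv2.resize(f['image'][210:330,120:240],None,fx=5,fy=5,interpolation=cv2.INTER_CUBIC))
print(env.read_state()['position'],env.read_state()['clock'])
for n,im in(('s',f),('t',t),('w',g)): print(n,[(np.round(d['xyz'],3),round(d['score'],2)) for d in env.search_frame(im,'long_bolt_center')][:3])
E
```

```text
[ 0.613 -0.346  0.175] 26.3083
s [(array([ 0.612, -0.275,  0.073]), 0.77)]
t [(array([0.467, 0.344, 0.056]), 0.74), (array([ 0.596, -0.267,  0.12 ]), 0.72)]
w [(array([ 0.6  , -0.288,  0.083]), 0.66)]
```

View pics/r0z.png

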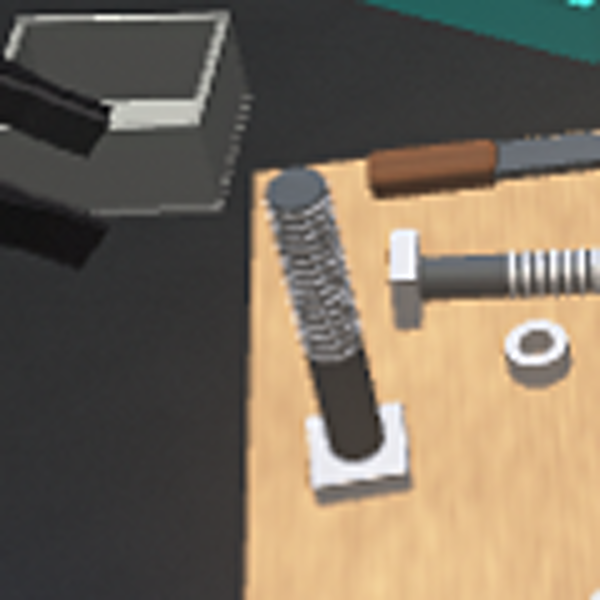

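View pics/r2.png

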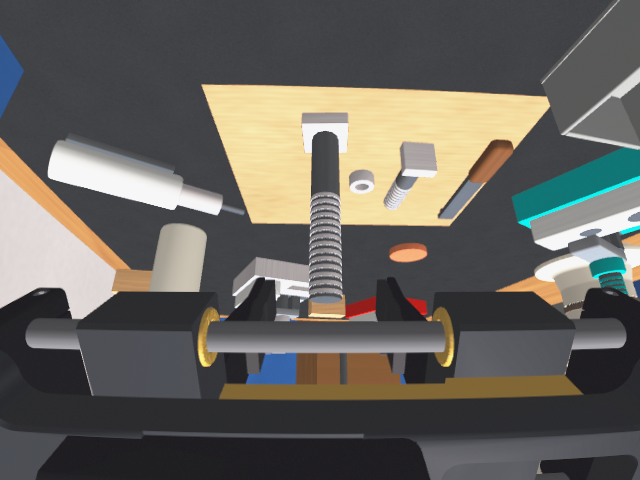

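The bolt stands free and upright at (358,450) in the crop. I fit its standing pose from the scene and top views.

```bash
python3 - <<'E'
from tip import *
s=load('r0');t=load('r1')
cv2.imwrite('pics/r1z.png',cv2.resize(t['image'][150:270,380:500],None,fx=5,fy=5,interpolation=cv2.INTER_CUBIC))
px=lambda l,sc,o:(np.array(l,float)+.5)/sc-.5+np.array(o)
U=px([(308,420),(314,486),(410,467),(401,403)],5,(120,210))
A=onz(s,U,.014);print('head top corners',A, 'c',A.mean(0),'sides',np.linalg.norm(A-np.roll(A,1,0),axis=1))
e=A[2]-A[1];print('yaw of side',np.degrees(np.arctan2(e[1],e[0])))
print('tip',onz(s,px([(297,187)],5,(120,210)),.16))
E
```

```text
head top corners [[ 0.584 -0.299  0.014]
 [ 0.621 -0.291  0.014]
 [ 0.611 -0.252  0.014]
 [ 0.575 -0.261  0.014]] c [ 0.598 -0.276  0.014] sides [0.039 0.038 0.04  0.037]
yaw of side 104.31248479380295
tip [[ 0.597 -0.276  0.16 ]]
```

View pics/r1z.png

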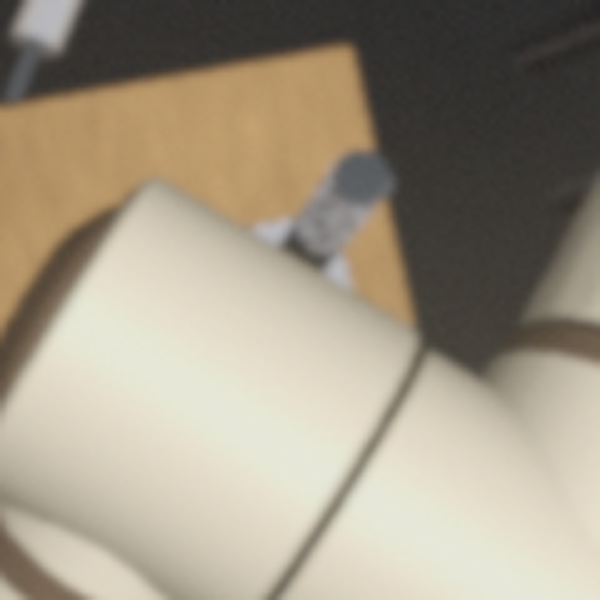

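```bash
python3 - <<'E'
from tip import *
p=env.read_state()['position']
env.gripper_to(0.65)
env.move_straight((p+[0,-.02,.12]).tolist(),rate=.2)
env.goto([.598,-.277,.235],[-90,0,102.4])
f=grab('wrist','u0');keep(f,'u0');s=env.read_state();print(s['position'],s['joint_positions'],s['clock'])
print(proj(f,[[.598,-.277,.16],[.598,-.277,.014]]))
E
```

```text
[ 0.598 -0.278  0.234] [-10.888  25.098   6.925  -0.044 -71.912  23.224] 28.6833
[[326.146 251.721]
 [325.754 211.075]]
```

View pics/u0.png

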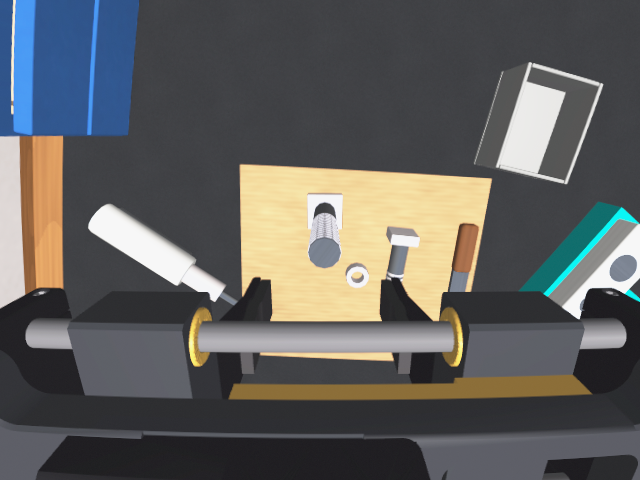

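The bolt's tip is at (324,252), within 2 px of the prediction, and its head is square to the image. Descend, grip, lift, carry and turn.

```bash
cat > pl.py <<'E'
from h import *
np.set_printoptions(precision=4,suppress=True)
xp=np.load('plate.npy');yaw=np.degrees(xp[2]);ex=np.array([np.cos(xp[2]),np.sin(xp[2])]);ey=np.array([-ex[1],ex[0]])
def W(a,b,z): return np.r_[xp[:2]+ex*a/1e3+ey*b/1e3,z]
O=[-90,0,yaw+90]
E
python3 - <<'E'
from pl import *
print('hit',env.move_straight([.598,-.277,.106],rate=.12,force_limit=8))
env.gripper_to(0.0,35)
s=env.read_state();print(s['opening']*87,s['force'],s['position'])
env.move_straight([.598,-.277,.166],rate=.12)
s=env.read_state();print(s['opening']*87,s['force'],s['position'])
env.move_straight(W(-150,0,.166).tolist(),O,rate=.2)
s=env.read_state();print(s['force'],s['position'],s['tool_rot'],s['clock'])
print('hit',env.move_straight((W(-150,0,.1065)).tolist(),rate=.08,force_limit=3))
s=env.read_state();print(s['force'],s['position'],s['tool_rot'],s['clock'])
f=grab('wrist','v0');keep(f,'v0');f=grab('scene','v1');keep(f,'v1')
a=f['image'];cv2.imwrite('pics/v1z.png',cv2.resize(a[180:330,340:480],None,fx=4,fy=4,interpolation=cv2.INTER_CUBIC))
E
```

```text
hit False
23.400775971063545 [ 0.6312  0.0882 -0.4776] [ 0.5984 -0.277   0.1061]
23.540725113938517 [-0.9019  0.4694 -7.4712] [ 0.5967 -0.2764  0.1643]
[ 0.7545  0.2857 -6.3545] [0.4473 0.1932 0.166 ] [-89.9951   0.0112  73.6326] 33.85
hit True
[-0.4737 -0.681   5.8618] [0.4463 0.1928 0.106 ] [-89.8789   0.1872  73.6595] 34.5833
```

View pics/v0.png

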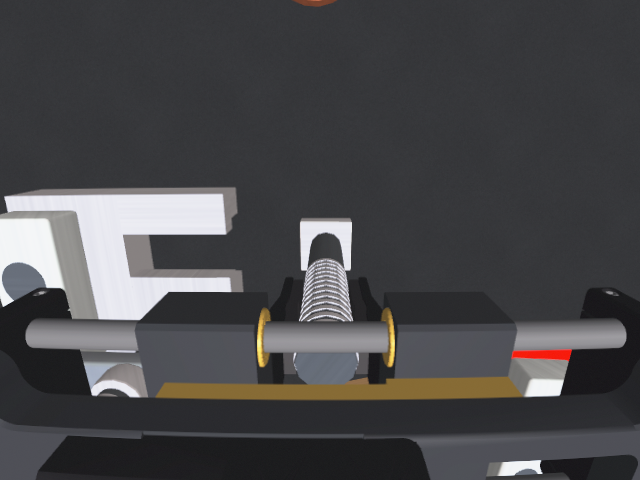

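View pics/v1z.png

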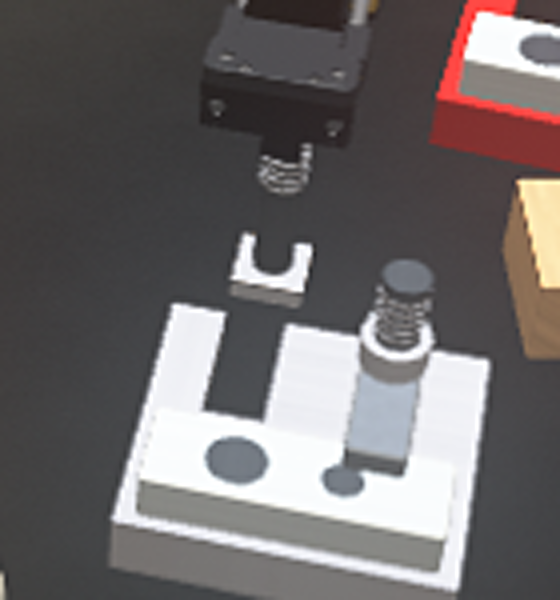

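```bash
python3 - <<'E'
from pl import *
f=load('v0')
def loc(uv,z):
    p=onz(f,uv,z)-np.r_[xp[:2],0]; return np.c_[p[:,:2]@ex,p[:,:2]@ey]*1e3
print('prong-16.5',loc([(128,234),(225,234)],.036));print('prong+16.5',loc([(133,269),(241,271)],.036))
print('outer -45',loc([(10,196),(232,194)],.036))
print('head',loc([(301,220),(351,219),(352,269),(301,270)],.014))
cv2.imwrite('pics/v2.png',cv2.resize(f['image'][170:300,90:370],None,fx=2.8,fy=2.8,interpolation=cv2.INTER_CUBIC))
s=load('v1')
E
```

```text
prong-16.5 [[ -8.0245 -15.8229]
 [-78.7072 -15.7146]]
prong+16.5 [[ -7.3661  11.0458]
 [-88.1482  12.3476]]
outer -45 [[ 76.79   -44.3397]
 [-85.8428 -44.1424]]
head [[-131.3004  -20.7519]
 [-169.4823  -21.5172]
 [-171.1392   19.2621]
 [-130.4723   20.084 ]]
```

View pics/v2.png

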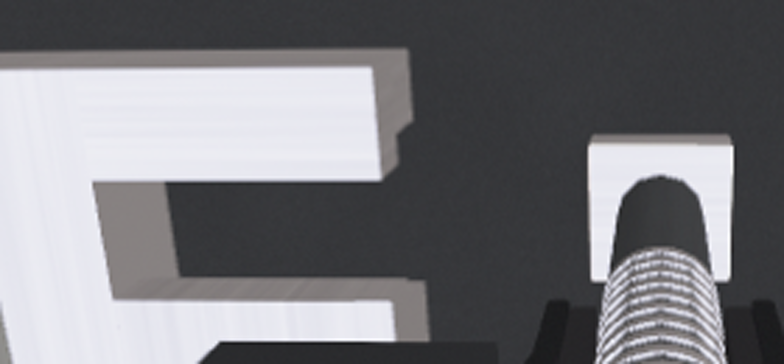

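Alignment checks out: the slot centre reads about +0.4 mm and the head centre about −0.2 mm in the plate's y, with the sides parallel. Slide in.

```bash
python3 - <<'E'
from pl import *
env.move_straight(W(-150,.3,.1075).tolist(),O,rate=.03)
s=env.read_state();print(s['force'],s['position'])
for a,r in((-85,.08),(-34,.05)):
    print(a,'hit',env.move_straight(W(a,.3,.1075).tolist(),O,rate=r,force_limit=10))
    s=env.read_state();d=s['position'][:2]-xp[:2];print(d@ex*1e3,d@ey*1e3,s['force'],s['clock'])
p=s['position'];
print('down hit',env.move_straight((p-[0,0,.003]).tolist(),rate=.02,force_limit=4));s=env.read_state();print(s['position'][2],s['force'])
z=s['position'][2]
print('push hit',env.move_straight(W(-18,.3,z).tolist(),rate=.025,force_limit=9))
s=env.read_state();d=s['position'][:2]-xp[:2];print(d@ex*1e3,d@ey*1e3,s['force'],s['force'][:2]@ex,s['clock'])
f=grab('wrist','w0');keep(f,'w0');f=grab('scene','w1');keep(f,'w1')
a=f['image'];cv2.imwrite('pics/w1z.png',cv2.resize(a[200:330,350:480],None,fx=4,fy=4,interpolation=cv2.INTER_CUBIC))
E
```

```text
[-0.3871  0.0292 -6.9217] [0.4467 0.1935 0.1067]
-85 hit False
-85.4491117705449 -0.02958018891115209 [-0.4981  0.2245 -6.5562] 35.9833
-34 hit False
-34.32900260209033 0.18711454601336538 [ 0.3494  0.0362 -6.4741] 37.15
down hit True
0.10600211849699431 [-0.3837  0.1495  6.7345]
push hit True
-32.58808013752744 0.3780851437923335 [-0.7348  1.2299  4.0968] -1.0509176884722862 37.7083
```

View pics/w0.png

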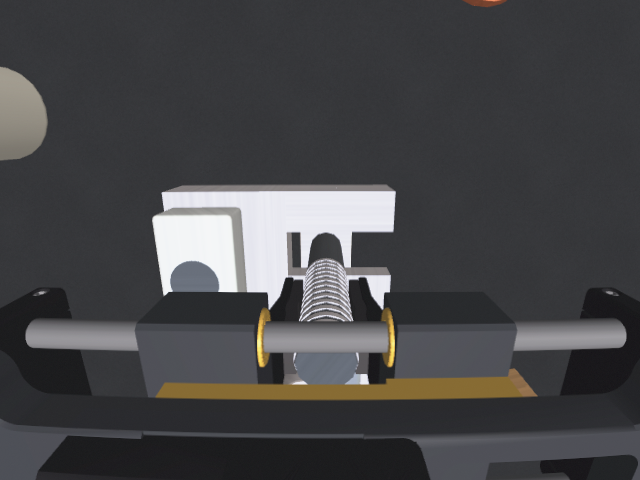

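View pics/w1z.png

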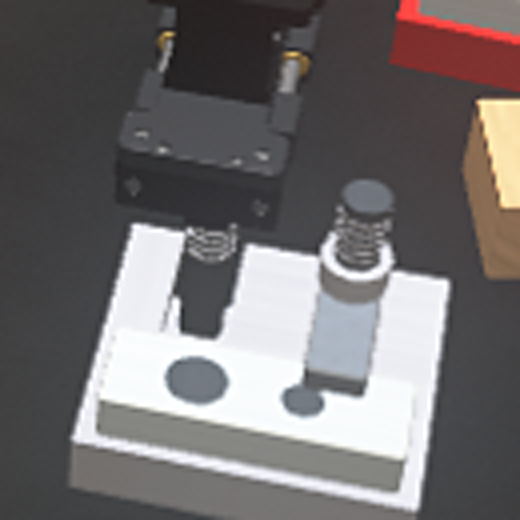

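The push stopped early on bench friction, 7 mm short of the stop, where the image shows a gap at (296,248). I ease off the downward press and push on.

```bash
python3 - <<'E'
from pl import *
s=env.read_state();d=s['position'][:2]-xp[:2]
env.move_straight(W(d@ex*1e3,.3,.1069).tolist(),O,rate=.02)
env.dwell(.1)
s=env.read_state();print(s['position'],s['force'])
print('push hit',env.move_straight(W(-18,.3,.1069).tolist(),O,rate=.025,force_limit=12))
s=env.read_state();d=s['position'][:2]-xp[:2];print(d@ex*1e3,d@ey*1e3,s['force'],s['force'][:2]@ex,s['clock'],s['position'][2])
f=grab('wrist','x0');keep(f,'x0')
cv2.imwrite('pics/x0z.png',cv2.resize(f['image'][170:300,150:410],None,fx=3,fy=3,interpolation=cv2.INTER_CUBIC))
E
```

```text
[0.5591 0.1607 0.1061] [-1.5383  0.5588 -4.4358]
push hit True
-24.143837722103598 -0.5343696497294654 [-3.5865  2.5709  4.7926] -4.164586051474294 38.7083 0.1061678603742423
```

View pics/x0z.png

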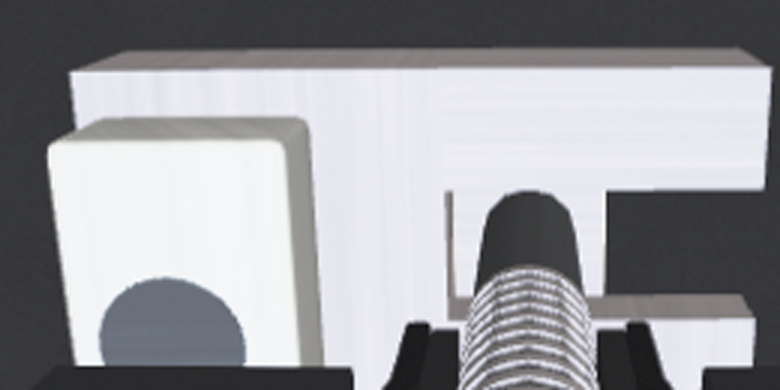

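```bash
python3 - <<'E'
from pl import *
env.gripper_to(0.55)
env.dwell(.2)
f=grab('wrist','y0');keep(f,'y0')
s=env.read_state();print(s['position'],s['force'],s['clock'])
p=s['position']
env.move_straight([p[0],p[1],.24],rate=.12)
g=grab('wrist','y1');keep(g,'y1');h=grab('scene','y2');keep(h,'y2');print(env.read_state()['clock'])
a=h['image'];cv2.imwrite('pics/y2z.png',cv2.resize(a[200:330,350:480],None,fx=4.5,fy=4.5,interpolation=cv2.INTER_CUBIC))
E
```

```text
[0.5658 0.1568 0.1036] [0.4208 0.0382 0.1916] 39.75
41.1333
```

View pics/y1.png

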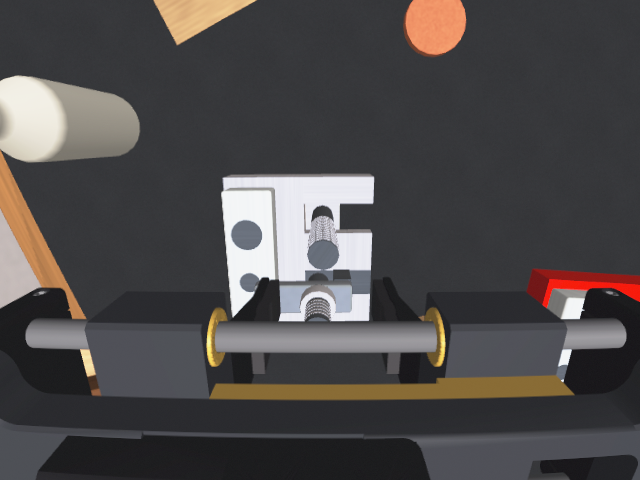

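View pics/y2z.png

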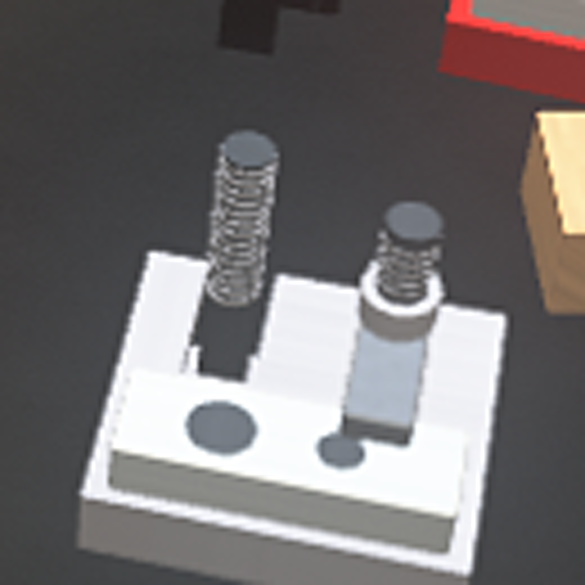

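```bash
python3 - <<'E'
from pl import *
# view from mouth side: camera looks from -x side toward stop, steep
f=load('y1')
cv2.imwrite('pics/y1z.png',cv2.resize(f['image'][165:295,215:385],None,fx=4.5,fy=4.5,interpolation=cv2.INTER_CUBIC))
print(proj(f,[W(-45,-16,.014),W(-45,16,.014),W(-5,-16.5,.036),W(-25,0,.16),W(-80,-16.5,.036)]))
E
```

```text
[[339.8323 199.9158]
 [339.5776 227.0963]
 [303.9207 202.9306]
 [323.3536 253.2285]
 [373.1912 202.6663]]
```

View pics/y1z.png

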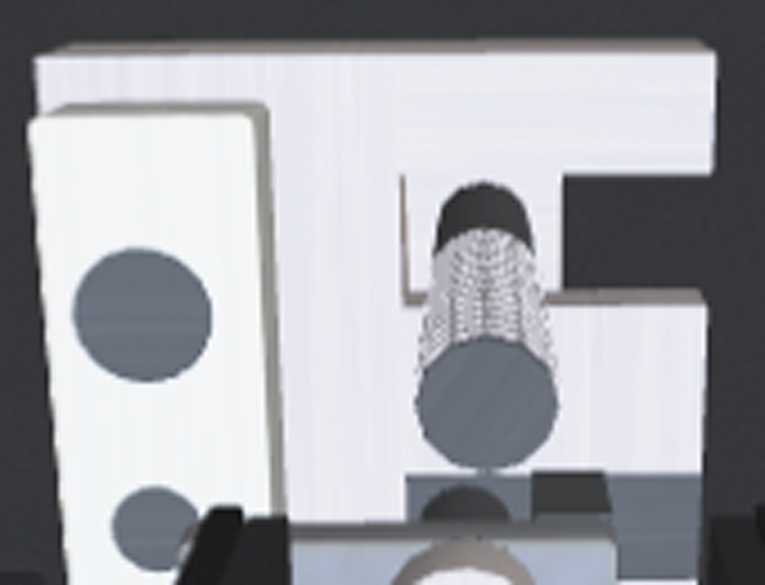

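The trailing head edge is at pixel column 339.6 (predicted 339.8 for home) and the stop edge at 304.0 (predicted 303.9). No dark floor shows between head and stop. I retreat and check the whole scene.

```bash
python3 - <<'E'
from pl import *
p=env.read_state()['position']
env.move_straight([p[0],p[1],.30],rate=.2)
env.goto([.35,.15,.36],[-90,0,90])
a=grab('top','z0');b=grab('scene','z1');keep(b,'z1');s0=load('s0')
for n in "short_bolt_center nut_center file_center bin_center bottle_center grinder_center disc block_center long_bolt_center".split():
    print(n,[(np.round(d['xyz'],3),round(d['score'],2)) for d in env.search_frame(b,n)][:2])
print(env.read_state()['clock'])
E
```

```text
short_bolt_center [(array([ 0.504, -0.23 ,  0.017]), 0.66)]
nut_center [(array([ 0.549, -0.2  ,  0.014]), 0.66), (array([ 0.423, -0.228,  0.013]), 0.63)]
file_center [(array([ 0.422, -0.225,  0.011]), 0.71)]
bin_center [(array([ 0.404, -0.418,  0.032]), 0.6)]
bottle_center [(array([ 0.789, -0.006,  0.115]), 0.75)]
grinder_center [(array([0.579, 0.159, 0.101]), 0.67), (array([ 0.794, -0.189,  0.038]), 0.6)]
disc [(array([ 0.401, -0.004,  0.012]), 0.61)]
block_center [(array([0.493, 0.341, 0.051]), 0.92)]
long_bolt_center [(array([0.578, 0.158, 0.102]), 0.74)]
43.0333
```

View pics/z0.png

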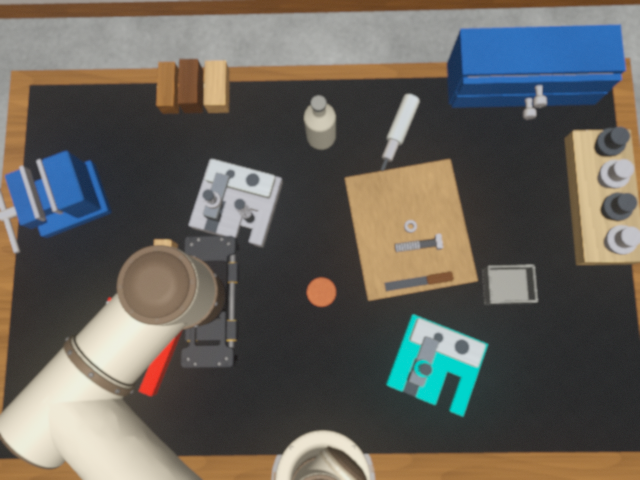

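View pics/z1.png

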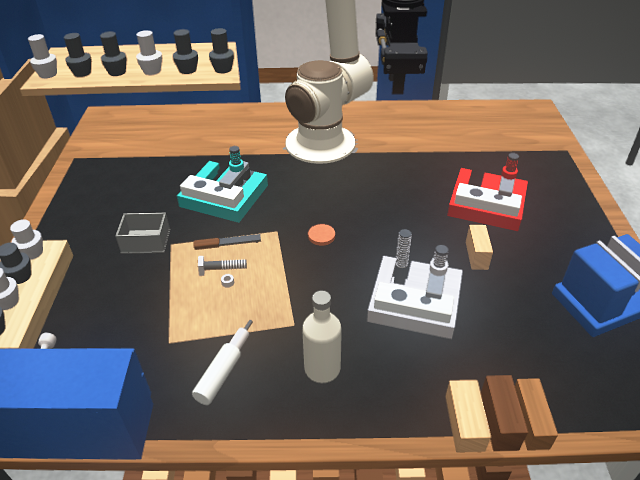

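The bolt stands in the steel plate's slot at (403,258), the block is clear at (480,247), and the other things are where they were. Handing in.

```bash
python3 - <<'E'
from workcell import env
s=env.read_state();print(s['clock'],s['force'],s['qvel'])
print(env.close_job())
E
```

```text
43.0333 [0.70811105 0.54467028 0.41804717] [ 0.12439664 -0.20857847 -0.1698935  -0.05992544 -0.01336445  0.05946432]
the job is handed in; nothing more can be done
None
```

The long bolt is standing upright in the steel plate's T-slot against the stop, and the job was handed in at 43 s of the 72 s allowed.

- **Block:** I set it on the bench at about (0.47, 0.35), roughly 15 cm to the side of the way in.
- **Tipping:** I raised the bolt on its head and it stood free at about (0.598, -0.277) before I re-gripped it from above. It did not go cleanly. The bolt swung about 10° past vertical, and for a moment the gripper carried most or all of its weight. The head may have come off the bench by about a millimetre then. I turned it back and set it down under force control before letting go.
- **Inserting:** I turned the bolt to match the slot and slid it in. The first push stopped on bench friction about 7 mm short of the stop. The second push ended with a force reaction at plate x ≈ -24 mm, where home is -25 mm.

**Last checks:**
- The wrist picture puts the head's trailing edge and the stop edge within about 0.3 pixel of the fully home positions, so home to about 1 mm. No floor shows between the head and the stop.
- The short bolt, file, bin, bottle, grinder and disc read within about 4 mm of where they started. The nut's reading moved about 4 mm in both x and y, and I put that down to the network because it looks undisturbed in the pictures.
- For the grinder, the network's best guess landed on the standing bolt; its second guess matched the real grinder.

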